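# Reload the bag-clip sealer

## Task

Reload the bag-clip sealer: take the strip of blue clips that lies on the worktop and load it, groove up, into the sealer's channel - it slides in from the loading tray - against the sprung follower, until both orange catches have closed behind it and hold it by themselves. Then swing the cover rail down over it and press until it snaps flat. Leave the other things on the worktop where they stand.

Things in the scene. Friction and masses are not known exactly. Their poses are not given: they have to be found in the camera images.
- sealer: cream bench unit with an open metal channel, fixed to the worktop, 234 x 92 mm. Origin: at worktop height under the catch tips, on the channel's middle line; +x is the way the strip is pushed in, z up. Rear block at x = 116 to 152 mm, 52 mm high, below the cover's hinge. The follower's thin rod comes out behind it as the strip goes in.
- tray (a point): middle of the loading tray's floor, at x = -52 mm, z = 24 mm of the sealer, axes as the sealer's. The tray runs from x = -80 to -28 mm, open at its outer end, between steel funnel walls 42 mm apart at the outer end and 29 mm at the inner, 12 mm high. The channel floor goes on at this height to x = 112 mm
- channel (a point): on the channel floor between the tips of the two orange catches (sealer x = 0, z = 24 mm). Catches: sprung arms hinged 26 mm before this point, tips 17 mm apart; the strip spreads them easily and they swing in behind its end once that is 1 to 2 mm past. Beyond them the channel is 30 mm wide. Catches and walls are 12 mm high, so the strip's upper 14 mm stand free
- clip_strip: loose blue strip of U-shaped plastic bag clips on the worktop: a stiff bar 90 mm long (its x), 26 mm wide, 26 mm high, about 60 g, with a groove 8 mm wide and 16 mm deep along its top; both ends alike. Origin: centre of its underside, z up. Held by the catches, its origin is at about x = 45.5, z = 24 mm of the sealer
- follower (a joint): the dark sprung block in the channel, 25 mm high; m, 0 = at rest, its face at x = 60 mm of the sealer; grows as the strip pushes it in: about 0.030 with the strip held by the catches, stop at 0.042. Spring 2.3 N at rest, 5 N at 0.030
- cover (a joint): aluminium cover rail, 48 mm wide, hinged over the rear end of the channel; rad, 0 = shut flat, starts open at 1.4 to 1.85 (near upright). Stiff hinge: it stays where it is left. At about 0.085 it meets two ball detents; some 7 N straight down on the tab then snap it shut. A nose at its free end lands on a strip that is not fully home
- cover_tab (a point): middle of the upper face of the black tab at the cover's free end, 133 mm from the hinge axis; tab 30 mm wide, 4.5 mm thick, 9 mm more to its edge; with the cover shut it lies at x = -15, z = 57 mm of the sealer. Turns with the cover: its z is the outer face's normal, its x points to the hinge
- cover_hinge (a point): middle of the cover's hinge axis (along the sealer's y), at x = 118, z = 56 mm of the sealer; the cover's flat outer face passes through the axis
- mug_1: green mug, 86 x 118 x 96 mm; bystander behind the sealer; origin centre of its underside
- egg_timer: white and grey wind-up timer, 63 x 62 x 58 mm; bystander; origin centre of its underside
- scrub_tub: white and red plastic tub, 72 mm wide, 71 mm high; bystander; origin centre of its underside
- tumbler: small drinking glass, diameter 48, 61 mm high; bystander; origin centre of its underside

How it is judged (in metres and radians):
On the way:
1. the strip stands home in the channel, held by the catches against the follower, fingers off it, the cover still up (x of clip_strip in the frame of sealer between 0.043 and 0.049 m and y of clip_strip in the frame of sealer between -0.004 and 0.004 m and z of clip_strip in the frame of sealer below 0.0275 m and angle between clip_strip's own z axis and vertical below 0.1 rad and value of joint follower above 0.027 m and contact force between the fingers and clip_strip below 0.1 N and value of joint cover above 0.15 rad), for 0.2 s.
At the end, for the whole second after the job is handed in: The strip lies groove up in the channel behind both catches (origin at x 43 to 49 mm of the sealer, within 4 mm of its middle line), at rest, the follower pushed in more than 27 mm, and the cover snapped shut (under 0.025 rad) (x of clip_strip in the frame of sealer between 0.043 and 0.049 m and y of clip_strip in the frame of sealer between -0.004 and 0.004 m and z of clip_strip in the frame of sealer below 0.0275 m and angle between clip_strip's own z axis and vertical below 0.1 rad and value of joint follower above 0.027 m and value of joint cover below 0.025 rad and linear speed of clip_strip below 0.02 m/s); the robot touches nothing.
It fails at once if a bystander is shoved by more than 25 mm or tipped over (distance of any of mug_1, egg_timer, scrub_tub, tumbler from where it was at the start of the episode above 0.025 m or angle between any of mug_1, egg_timer, scrub_tub, tumbler's own z axis and vertical above 0.4 rad).
It also fails if it takes over 56 s, if anything falls off the work surface, if the arm or the gripper's body presses on something with over 40 N, if the wrist force passes 120 N, or if a joint passes its speed limit or range.

## Robot

A 6-joint arm with a two-finger parallel gripper is mounted at the origin on a cart in front of the work surface, level with it; the furniture and walls round the work are solid. World frame = base frame: x ahead of the robot, y to its left, z up, the work surface at z = 0. Lengths are in mm, angles in rad, forces in N, time in s.
With the tool pointing down it reaches from about 350 to 775 mm from the base axis. Payload 7.3 kg.
Tool frame: the origin (TCP) lies at the very end of the fingers, on their centre line; the grasp point (between the pads) lies 19 mm behind it; z points along the fingers, y is the line along which they close (so a half turn about z gives the same grasp; the last joint's range is limited). The gripper opens to 92 mm and grips with 3 to 60 N. Pads are 19 mm wide; open, the fingers measure 130 mm over their backs; the gripper's body (75 mm by 190 mm) begins 47 mm behind the grasp point.
Start: joints at [-1.441, 0.342, 1.524, -0, 1.275, -0.146], TCP at [142.988, -505.172, 226.741] pointing down, gripper open.
Joint ranges: [-2.53, 2.53], [-0.77, 2.02], [0.04, 2.7], [-1, 4.14], [0.28, 2.66], [-3.11, 3.11]. Speed limits (rad/s): [2.57, 2.57, 3.14, 3.14, 3.14, 3.14].

## Interface

Orientations are given as [roll, pitch, yaw] about the fixed x, y, z axes, in that order (R = Rz(yaw) Ry(pitch) Rx(roll)).
In Python, from plant import bot gives the robot as it stands.
- The arm moves only by the tool apply_moves, never from a script. Its argument "motion" is text: rows parted by semicolons, each of 4 numbers parted by spaces: the shift along the tool's x, y, z in m, then the turn about the tool's z in degrees. A call has 1 to 8 rows; each row shifts and turns the commanded pose from where the row before left it, along the tool's axes as they then stand; what a row does not reach is not made up. A row lasts 1/8 s, in which the tool goes at most 62.5 mm and 10.7 degrees, less where a joint would pass 70% of its speed; a pose out of reach is approached as far as the arm can. A call with a gripper value outside its range is refused whole. "fingers" is the opening, from -1 (shut) to 1 (fully open), set as the call begins (left out, the last holds). The fingers move at their own pace and stop on an object; the grip force is fixed at half the most. Time passes only in rows, so rows that do not move let the fingers close. It gives the time, the measured TCP pose, the force, the opening and the grip force at its end, in the units of the state.
- bot.get_obs(): the state, without advancing time (a new reading comes with each control period).
- bot.capture(name): name is "scene" or "top" or "wrist"; returns a dict with "img" (384x512x3 uint8, blue, green, red), "range_z" (384x512 float32, mm along the optical axis (not along the pixel's ray), 0 where there is no reading), "fx", "fy", "cx", "cy" (pixels), "world_from_camera" (4x4, takes a point from camera to world coordinates); the wrist camera has in their place "mount" (4x4, takes a point from camera to tool coordinates, whose origin is the TCP and whose axes are the flange's). Camera axes: x right, y down, z forward; pixel columns grow to the right and rows downward; lengths in mm; the calibration is good to about 2 mm. A picture is of the moment at which its call begins: read the wrist's pose just before it.
- bot.close_job(): hands the job in; it is judged then, once.
Trained networks look in a picture, given as the dict that the camera call returned (one of the last four; its "shot" number tells which), for a name from the list of things; names that differ only in an ending like _2 or _b are one class to them, and where a whole thing is asked for, a point or a joint stands for the part that bears it (a point fixed in the world has none). Each returns a list of dicts, best first, with "p" (0 to 1); they miss things now and then, are a little off and sometimes report something else, mostly with a low value. They report only what shows in the picture. A call takes as long as a camera call.
- bot.cut_out(picture, thing): "pixels" (384x512 bool, what is visible of it) and "point" ([column, row] in pixels, amid what is visible of it).
The state is a dict: "time": time; "joint_positions": joint angles; "dq": joint speeds; "tau": joint torques, N m; "tool_pos": TCP position; "tcp_rot": TCP orientation; "contact_force": force on the tool from outside, world axes, zero at the start; "moment": the same for the moment, N m; "grip_width": finger opening in mm; "finger_force": force on a finger pad.
Only numpy, scipy, OpenCV 4.12 (cv2) and the standard library are available. Lean on these libraries where they do the work, as an engineer would, in place of code of your own. Each camera call takes 0.05 s, during which the arm holds its last target. There are 200 camera calls.

## Working session

There is one attempt and no reset: what is moved stays moved. The work goes in short steps, Python scripts to look and compute and a tool call to move; the robot and the scene stay as the last step left them, time stands still between calls to the robot, and variables do not carry over. Pictures are saved under pics/ and viewed, at most 10 in all, crops included, and the job is handed in when it is done.

Besides the shell and the picture viewer there is one more tool, called after ">>>" by a JSON object that holds its "name" and its "arguments", one argument or row to a line. apply_moves: Moves the arm, as the interface text tells. Its arguments: {"type":"object","properties":{"motion":{"type":"string"},"fingers":{"type":"number"}},"required":["motion"]}

```bash
mkdir -p pics; ls
cat > h.py <<'E'
import numpy as np, cv2
from plant import bot
from scipy.spatial.transform import Rotation as R
def cloud(c,mask=None):
    z=c["range_z"]; m=z>0
    if mask is not None: m&=mask
    v,u=np.nonzero(m); d=z[v,u]
    P=np.c_[(u-c["cx"])*d/c["fx"],(v-c["cy"])*d/c["fy"],d]
    return P@T(c)[:3,:3].T+T(c)[:3,3]
def T(c):
    if "world_from_camera" in c: return np.array(c["world_from_camera"])
    return c["T"]
def wrist():
    o=bot.get_obs(); c=bot.capture("wrist")
    M=np.eye(4); M[:3,:3]=R.from_euler("xyz",o["tcp_rot"]).as_matrix(); M[:3,3]=o["tool_pos"]
    c["T"]=M@np.array(c["mount"]); return c
def proj(c,P):
    Q=(np.atleast_2d(P)-T(c)[:3,3])@T(c)[:3,:3]
    return np.c_[Q[:,0]/Q[:,2]*c["fx"]+c["cx"],Q[:,1]/Q[:,2]*c["fy"]+c["cy"]]
E
python3 - <<'E'
from h import *
print(bot.get_obs())
ims=[]
for n in("top","scene"):
    c=bot.capture(n); ims.append(c["img"]); cv2.imwrite(f"pics/{n}0.png",c["img"])
    print(n,np.round(T(c),3).tolist(),c["fx"])
    for t in("sealer","clip_strip","cover","follower","mug_1","egg_timer","scrub_tub","tumbler"):
        r=bot.cut_out(c,t)
        for q in r[:2]:
            P=cloud(c,q["pixels"]); 
            if len(P): print(t,round(q["p"],2),np.round(q["point"]),len(P),np.round(np.median(P,0)),np.round(np.percentile(P,2,0)),np.round(np.percentile(P,98,0)))
cv2.imwrite("pics/both.png",cv2.resize(np.vstack(ims),(450,675))[:600] if 0 else np.hstack([cv2.resize(i,(400,300)) for i in ims]))
E
```

```text
pics
{'time': 0.0, 'joint_positions': array([-1.44096831e+00,  3.42744010e-01,  1.52503733e+00, -3.85643102e-06,
        1.27542977e+00, -1.45981166e-01]), 'dq': array([ 3.56169101e-04, -4.01223550e-04, -1.15945855e-04,  2.26974896e-04,
       -1.51893942e-04,  4.85019441e-06]), 'tau': array([-4.32506258e-04, -4.31241131e+01, -2.44222981e+01,  7.19081727e-02,
        5.57168364e-02, -1.50578148e-04]), 'tool_pos': array([ 142.94487142, -504.72133242,  226.0268477 ]), 'tcp_rot': array([-3.13999088e+00, -2.31776506e-04,  2.75810125e-01]), 'contact_force': array([ 0.52974343, -0.82540861,  0.31144668]), 'moment': array([ 0.03970963, -0.01076847,  0.05284978]), 'finger_force': 0.0, 'grip_width': 92.11425653327093}
top [[-0.025, -0.985, 0.172, 413.496], [-0.999, 0.03, 0.027, -17.788], [-0.031, -0.171, -0.985, 1038.792], [0.0, 0.0, 0.0, 1.0]] 422.40381692843334
sealer 0.65 [224. 242.] 3726 [458. 103.  22.] [406. -10.   9.] [515. 197. 180.]
clip_strip 0.65 [348. 221.] 422 [ 506. -201.   23.] [ 489. -243.    6.] [ 522. -158.   28.]
clip_strip 0.29 [364. 143.] 357 [ 694. -245.   34.] [ 667. -2
[... 641 characters left out ...]
0, 0.0, 1.0]] 370.9695676981321
sealer 0.66 [270. 244.] 3215 [442. 178.  32.] [403.  -7.   6.] [498. 217. 187.]
clip_strip 0.65 [315. 182.] 256 [ 505. -189.   17.] [ 489. -246.   -2.] [ 533. -155.   27.]
cover 0.57 [264. 233.] 1077 [444. 181. 128.] [423.  73.  23.] [480. 186. 195.]
mug_1 0.68 [212. 171.] 1078 [745.  18.  63.] [695. -46.   3.] [799.  37.  94.]
egg_timer 0.86 [249. 174.] 430 [698. -84.  34.] [ 678. -141.   -2.] [757. -65.  57.]
scrub_tub 0.75 [166. 210.] 746 [724. 213.  67.] [706. 169.   4.] [766. 236.  71.]
scrub_tub 0.67 [270. 240.] 3249 [442. 178.  31.] [403.  -7.  -0.] [500. 217. 185.]
tumbler 0.67 [275. 148.] 264 [ 686. -231.   42.] [ 668. -270.    0.] [ 713. -219.   60.]
```

View pics/both.png

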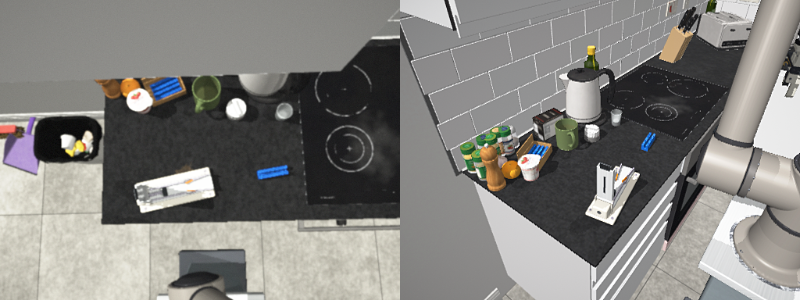

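Run:
```python
from h import *
c=bot.capture("top")
q=bot.cut_out(c,"sealer")[0]; P=cloud(c,q["pixels"])
L=P[(P[:,2]<60)]
print("sealer rect",cv2.minAreaRect(L[:,:2].astype(np.float32)))
for a,b in((0,14),(14,22),(22,28),(28,34),(34,40),(40,48),(48,58)):
    S=L[(L[:,2]>=a)&(L[:,2]<b)]
    if len(S)>5: print(a,len(S),np.round(S.min(0)),np.round(S.max(0)),cv2.minAreaRect(S[:,:2].astype(np.float32)))
q=bot.cut_out(c,"clip_strip")[0]; P=cloud(c,q["pixels"])
S=P[P[:,2]>20]; print("strip",cv2.minAreaRect(P[P[:,2]>3][:,:2].astype(np.float32)),cv2.minAreaRect(S[:,:2].astype(np.float32)),np.percentile(S[:,2],[5,50,95]))
i=c["img"]
a=cv2.resize(i[190:300,130:290],(800,550),interpolation=2)
cv2.imwrite("pics/t1.png",a)
cv2.imwrite("pics/s1.png",cv2.resize(i[180:260,300:400],(400,320),interpolation=2))
```

```text
sealer rect ((460.0876159667969, 105.61924743652344), (95.42304992675781, 244.83636474609375), 11.849039077758789)
0 1135 [396. -21.   1.] [526. 229.  14.] ((459.9989013671875, 104.10521697998047), (93.76123046875, 240.25369262695312), 11.779390335083008)
14 774 [399. -18.  14.] [526. 214.  22.] ((461.3830871582031, 100.45723724365234), (88.00862884521484, 231.344970703125), 11.378473281860352)
22 874 [419. -16.  22.] [507. 185.  28.] ((464.5391845703125, 83.31980895996094), (52.12175750732422, 196.90533447265625), 12.10124683380127)
28 138 [418. -12.  28.] [506. 196.  34.] ((462.0494384765625, 96.20018005371094), (48.24406433105469, 212.83367919921875), 11.254895210266113)
34 229 [422. -12.  34.] [504. 181.  40.] ((462.8951721191406, 85.12296295166016), (46.16972732543945, 190.06793212890625), 11.729386329650879)
40 81 [418. 122.  40.] [469. 211.  48.] ((440.25616455078125, 165.3623046875), (33.37432098388672, 94.96725463867188), 26.844539642333984)
48 63 [417. 122.  48.] [475. 210.  58.] ((445.56597900390625, 165.74777221679688), (88.40640258789062, 57.37428665161133), 88.52114868164062)
strip ((507.5967102050781, -200.87554931640625), (29.271299362182617, 90.72328186035156), 8.69328784942627) ((506.0460510253906, -201.43186950683594), (25.949682235717773, 90.31221008300781), 9.224068641662598) [21.58100031 24.91975256 27.87434899]
```

View pics/t1.png

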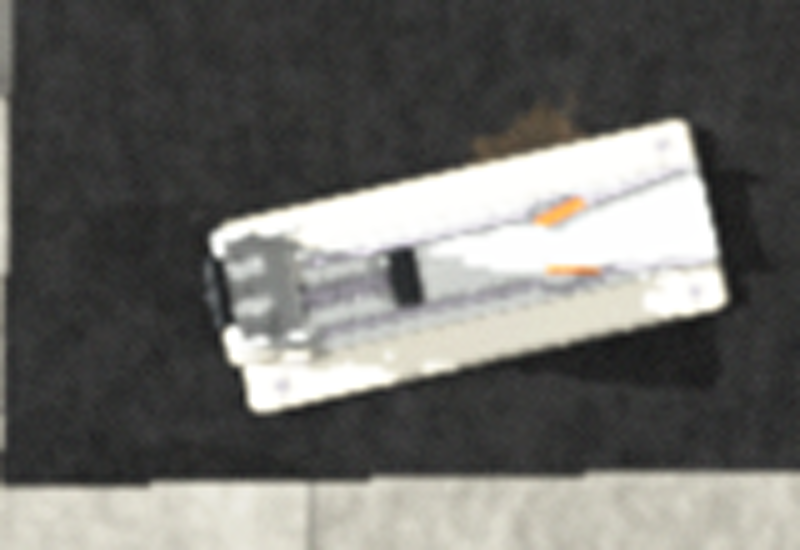

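View pics/s1.png

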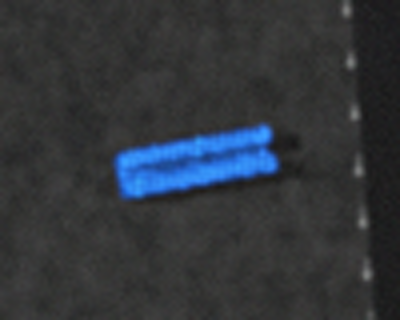

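The top view shows the strip groove up at about (507,-201) with yaw about 99°. The sealer yaw is about 101.7°, with the orange catches near pixels (238,233) and (240,244). I'll move over the strip first.

>>> {"name": "apply_moves", "arguments": {
  "motion": "0.054 -0.024 0.009 0;0.054 -0.024 0.009 0;0.054 -0.024 0.009 0;0.054 -0.024 0.009 0;0.054 -0.024 0.009 0;0.054 -0.024 0.009 0;0.054 -0.024 0.009 0;0.054 -0.024 0.009 0",
  "fingers": 1
}}

```text
time: 2.05
tool_pos: [507.9, -201.4, 154.6]
tcp_rot: [3.141, -0.0, 0.276]
contact_force: [-0.7, -1.5, -0.2]
grip_width: 91.9
finger_force: 0.0
```

>>> {"name": "apply_moves", "arguments": {
  "motion": "0 0 0 -10.4;0 0 0 -10.4;0 0 0 -10.4;0 0 0 -10.4;0 0 0 -10.4;0 0 0 -10.4;0 0 0 -10.4;0 0 0 -10.4"
}}

```text
time: 3.05
tool_pos: [506.4, -202.8, 154.7]
tcp_rot: [-3.142, 0.0, 1.734]
contact_force: [-0.4, 0.1, 0.1]
grip_width: 91.8
finger_force: 0.0
```

```bash
cat >> h.py <<'E'
def togo(target,yawdeg,o=None):
    o=o or bot.get_obs(); r=R.from_euler("xyz",o["tcp_rot"])
    d=r.as_matrix().T@(np.array(target)-o["tool_pos"])
    yaw=np.degrees(o["tcp_rot"][2])
    print("pos",np.round(o["tool_pos"],1),"rot",np.round(o["tcp_rot"],4),"tool shift",np.round(d,1),"turn",round(yaw-yawdeg,2))
E
python3 - <<'E'
from h import *
c=wrist(); q=bot.cut_out(c,"clip_strip")
print([(a["p"],a["point"]) for a in q]); 
P=cloud(c,q[0]["pixels"]); S=P[P[:,2]>20]
r=cv2.minAreaRect(S[:,:2].astype(np.float32)); print(r,len(S),np.percentile(S[:,2],[5,50,95]))
cv2.imwrite("pics/w1.png",c["img"]); print(np.round(c["mount"],2).tolist())
E
```

```text
[(0.97, [256.3, 174.7])]
((508.0221252441406, -199.88674926757812), (25.94548225402832, 89.93119812011719), 8.924698829650879) 2140 [24.29934003 25.75491279 26.94785369]
[[-0.0, -0.96, -0.26, 72.71], [1.0, -0.0, -0.0, 0.99], [-0.0, -0.26, 0.96, -157.96], [0.0, 0.0, 0.0, 1.0]]
```

>>> {"name": "apply_moves", "arguments": {
  "motion": "-0.0062 0.001 0.035 0.2;-0.0062 0.001 0.035 0.2;0 0 0.035 0;0 0 0.025 0;0 0 0.0115 0;0 0 0 0;0 0 0 0"
}}

```text
time: 4.03
tool_pos: [511.0, -215.1, 14.3]
tcp_rot: [3.14, 0.001, 1.72]
contact_force: [-0.3, 0.4, 0.1]
grip_width: 91.7
finger_force: 0.0
```

>>> {"name": "apply_moves", "arguments": {
  "motion": "0 0 0 0;0 0 0 0;0 0 0 0;0 0 0 0;0 0 0 0;0 0 0 0;0 0 0 0",
  "fingers": -1
}}

```text
time: 4.9
tool_pos: [510.2, -214.7, 13.2]
tcp_rot: [-3.141, 0.0, 1.721]
contact_force: [-1.1, 0.3, 0.6]
grip_width: 26.7
finger_force: 0.2
```

>>> {"name": "apply_moves", "arguments": {
  "motion": "0 0 0 0;0 0 0 0;0 0 0 0;0 0 -0.01 0;0 0 -0.03 0;0 0 -0.04 0;0 0 -0.04 0;0 0 0 0"
}}

```text
time: 5.9
tool_pos: [512.1, -215.8, 137.2]
tcp_rot: [3.136, 0.005, 1.721]
contact_force: [0.1, -1.1, -1.4]
grip_width: 25.9
finger_force: 30.0
```

Run:
```python
from h import *
o=bot.get_obs(); print(o["tool_pos"],o["tcp_rot"],o["grip_width"],o["finger_force"])
c=wrist(); q=bot.cut_out(c,"clip_strip")
M=np.eye(4); P=cloud(c,q[0]["pixels"]); Rm=R.from_euler("xyz",o["tcp_rot"]).as_matrix()
L=(P-o["tool_pos"])@Rm
print(q[0]["p"],len(L),np.percentile(L,[1,25,50,75,99],axis=0).round(1))
c=bot.capture("top"); 
hsv=cv2.cvtColor(c["img"],cv2.COLOR_BGR2HSV); m=(hsv[...,0]>8)&(hsv[...,0]<22)&(hsv[...,1]>150)&(hsv[...,2]>140)
m[:215]=0;m[270:]=0;m[:,:200]=0;m[:,280:]=0
n,lab,st,ce=cv2.connectedComponentsWithStats(m.astype(np.uint8)); print(st,ce)
for k in range(1,n):
    if st[k,4]>3: Q=cloud(c,lab==k); print(Q.round(0).tolist()[:30])
```

```text
[ 512.11687742 -215.77206391  137.19075655] [3.13565099 0.00497156 1.72098062] 25.946191044398883 29.975139498710632
0.89 8997 [[-28.9 -12.1 -14. ]
 [  9.   -5.9 -12.8]
 [ 28.1   0.7 -12.2]
 [ 45.2   7.4   2.4]
 [ 60.1  13.4 132.8]]
[[     0      0    512    384 196596]
 [   239    230      7      5     12]] [[255.50081385 191.4975381 ]
 [242.16666667 231.83333333]]
[[489.0, 50.0, 31.0], [489.0, 47.0, 34.0], [487.0, 52.0, 32.0], [486.0, 49.0, 34.0], [487.0, 47.0, 32.0], [484.0, 57.0, 34.0], [484.0, 54.0, 32.0], [484.0, 52.0, 32.0], [482.0, 62.0, 32.0], [482.0, 59.0, 32.0], [482.0, 57.0, 34.0], [480.0, 61.0, 34.0]]
```

>>> {"name": "apply_moves", "arguments": {
  "motion": "0.037 0.001 0.005 -0.6;0.037 0.001 0.005 -0.6;0.037 0.001 0.005 -0.6;0.037 0.001 0.005 -0.6;0.037 0.001 0.005 -0.6;0 0 0 0;0 0 0 0"
}}

```text
time: 6.92
tool_pos: [483.6, -31.9, 107.6]
tcp_rot: [-3.141, -0.0, 1.774]
contact_force: [0.0, -0.1, -0.3]
grip_width: 25.7
finger_force: 30.0
```

Run:
```python
from h import *
o=bot.get_obs(); print(o["tool_pos"],o["tcp_rot"])
c=wrist(); i=c["img"]; P=cloud(c)
np.savez("w2.npz",P=P,img=i,rz=c["range_z"],T=c["T"],K=[c["fx"],c["fy"],c["cx"],c["cy"]])
cv2.imwrite("pics/w2.png",cv2.resize(i,(640,480)))
hsv=cv2.cvtColor(i,cv2.COLOR_BGR2HSV); m=(hsv[...,0]>8)&(hsv[...,0]<22)&(hsv[...,1]>150)&(hsv[...,2]>120)
n,lab,st,ce=cv2.connectedComponentsWithStats(m.astype(np.uint8))
for k in range(1,n):
    if st[k,4]>30:
        Q=cloud(c,lab==k); t=Q[Q[:,2]>33]; print(st[k],len(t)); 
        if len(t)>5: print(cv2.boxPoints(cv2.minAreaRect(t[:,:2].astype(np.float32))).round(1).tolist(),np.median(t[:,2]))
```

```text
[483.59869866 -31.92002059 107.59602556] [-3.14052121e+00 -7.13817762e-05  1.77358333e+00]
[238  52  12  38 158] 154
[[456.8999938964844, 40.79999923706055], [459.79998779296875, 40.70000076293945], [461.0, 62.900001525878906], [458.0, 63.099998474121094]] 34.46107825437869
[280  53  12  37 167] 164
[[478.5, 66.5], [488.29998779296875, 46.400001525878906], [491.29998779296875, 47.900001525878906], [481.5, 68.0]] 34.53200995415948
```

View pics/w2.png

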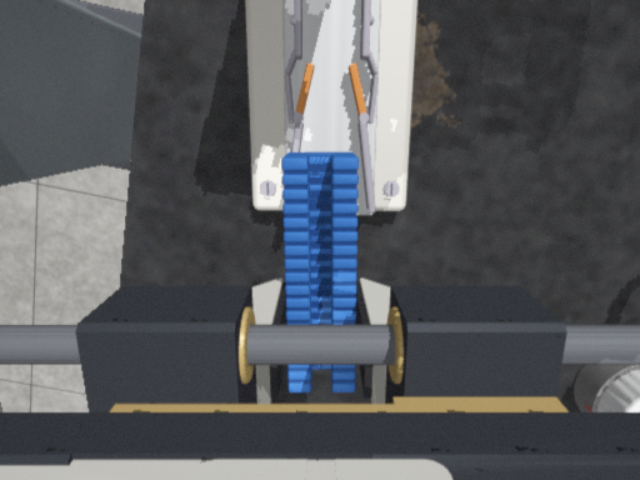

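The wrist view shows the catch tips at about (312,68) and (350,68), with the strip centred at x≈320. The strip therefore needs about +5 mm in tool y.

>>> {"name": "apply_moves", "arguments": {
  "motion": "-0.008 0.0052 0 0;0 0 0 0;0 0 0.025 0;0 0 0.025 0;0 0 0.012 0;0 0 0.004 0;0 0 0.003 0;0 0 0 0"
}}

```text
time: 7.98
tool_pos: [490.7, -38.5, 39.6]
tcp_rot: [3.141, 0.0, 1.773]
contact_force: [0.0, 0.0, -0.6]
grip_width: 25.7
finger_force: 30.0
```

Run:
```python
from h import *
o=bot.get_obs(); print(o["tool_pos"],o["tcp_rot"],o["contact_force"])
c=wrist(); i=c["img"]
cv2.imwrite("pics/w3.png",cv2.resize(i,(640,480)))
```

```text
[490.74971889 -38.49552739  39.63062491] [3.14079660e+00 4.48526619e-04 1.77324816e+00] [ 0.03050163  0.00958468 -0.59342811]
```

View pics/w3.png

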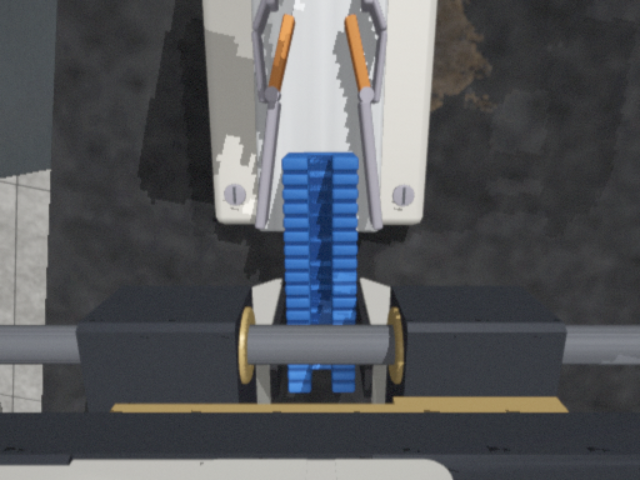

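The strip is centred at x≈320, with the catch tips at 291 and 351 and the pivots at 270 and 367. I'll push it in.

>>> {"name": "apply_moves", "arguments": {
  "motion": "0 0 0.0015 0;0.02 0 0 0;0.02 0 0 0;0.02 0 0 0;0.02 0 0 0;0.02 0 0 0;0 0 0 0"
}}

```text
time: 8.9
tool_pos: [470.0, 60.5, 37.9]
tcp_rot: [3.142, -0.0, 1.775]
contact_force: [0.0, 0.3, -0.7]
grip_width: 25.7
finger_force: 30.0
```

>>> {"name": "apply_moves", "arguments": {
  "motion": "0.01 0 0 0;0.01 0 0 0;0.006 0 0 0;0 0 0 0;0 0 0 0"
}}

```text
time: 9.52
tool_pos: [465.4, 85.0, 37.8]
tcp_rot: [3.141, 0.0, 1.773]
contact_force: [2.5, -3.8, -0.4]
grip_width: 25.7
finger_force: 30.0
```

Run:
```python
from h import *
o=bot.get_obs(); print(o["tool_pos"],o["tcp_rot"],o["contact_force"])
p=o["tool_pos"][:2]-[469.1,64.7]; print("along",p@[-.201,.98],"lat",p@[.98,.201])
c=wrist(); i=c["img"]
cv2.imwrite("pics/w4.png",cv2.resize(i,(640,480)))
```

```text
[465.42889673  84.97680807  37.78680083] [3.14089714e+00 1.39493306e-04 1.77316176e+00] [ 2.47286253 -3.80687633 -0.42435704]
along 20.609163662392543 lat 0.4779572148618387
```

View pics/w4.png

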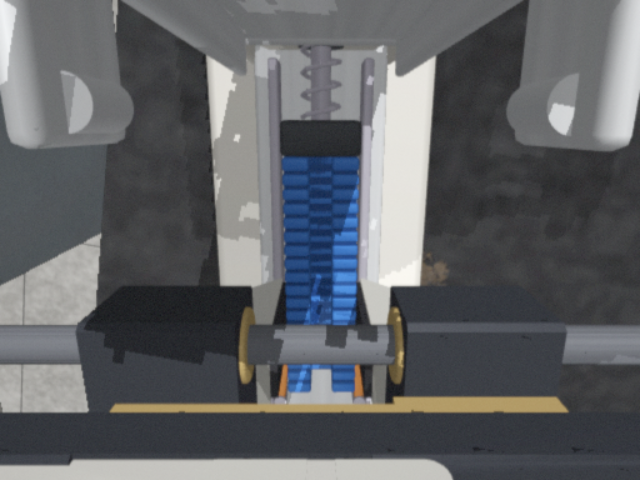

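The strip is against the follower, with its front at about row 155. I'll check the cover clearance before the last 13 mm.

```bash
cat >> h.py <<'E'
O=np.array([469.1,64.7]); A=np.array([-.201,.98]); B=np.array([-.98,-.201])
def sealer(P): return np.c_[(P[:,:2]-O)@A,(P[:,:2]-O)@B,P[:,2]]
E
python3 - <<'E'
from h import *
for n in("scene","top"):
    c=bot.capture(n); q=bot.cut_out(c,"cover")
    if not q: continue
    S=sealer(cloud(c,q[0]["pixels"])); S=S[(abs(S[:,1])<35)&(S[:,0]>60)]
    print(n,q[0]["p"])
    for z in range(50,210,15):
        s=S[(S[:,2]>=z)&(S[:,2]<z+15)]
        if len(s)>3: print(z,len(s),np.percentile(s[:,0],[5,50,95]).round(1),np.percentile(s[:,1],[5,95]).round(1))
E
```

```text
scene 0.84
50 84 [116.1 118.3 121. ] [-20.4  21.4]
65 94 [111.7 117.5 119.1] [-21.4  23.5]
80 100 [113.8 118.  119.3] [-21.4  23.3]
95 104 [114.9 118.1 119.7] [-22.   23.2]
110 108 [110.4 118.3 119.9] [-21.1  23.4]
125 109 [111.5 118.7 120.3] [-21.5  23.4]
140 120 [102.3 119.2 120.8] [-21.2  23.7]
155 133 [100.8 119.3 120.9] [-21.1  23.3]
170 116 [108.6 119.8 121.8] [-22.9  23.1]
185 74 [119.  120.9 122.6] [-13.3  11.8]
top 0.63
50 21 [113.1 119.5 126.5] [22.2 29.2]
```

>>> {"name": "apply_moves", "arguments": {
  "motion": "0.006 0 0 0;0.005 0 0 0;0.002 0 0 0;0 0 0 0;0 0 0 0"
}}

```text
time: 10.4
tool_pos: [462.9, 97.4, 37.8]
tcp_rot: [3.141, 0.001, 1.773]
contact_force: [2.4, -3.8, -0.7]
grip_width: 25.6
finger_force: 30.0
```

Run:
```python
from h import *
o=bot.get_obs(); print(o["tool_pos"],o["contact_force"],sealer(o["tool_pos"][None]))
c=wrist(); i=c["img"]
cv2.imwrite("pics/w5.png",cv2.resize(i[260:340,170:340],(680,320),interpolation=2))
```

```text
[462.8605288   97.44975371  37.80879448] [ 2.43157743 -3.82621083 -0.66298202] [[33.34889235 -0.46801872 37.80879448]]
```

View pics/w5.png

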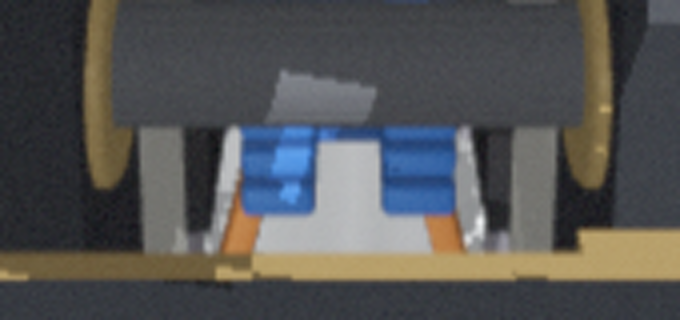

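>>> {"name": "apply_moves", "arguments": {
  "motion": "0.001 0 0 0;0.0015 0 0 0;0 0 0 0;0 0 0 0;-0.002 0 0 0;-0.002 0 0 0;0 0 0 0;0 0 0 0"
}}

```text
time: 11.45
tool_pos: [463.1, 96.1, 37.8]
tcp_rot: [3.141, 0.0, 1.773]
contact_force: [3.1, -5.0, -0.2]
grip_width: 25.7
finger_force: 30.0
```

Run:
```python
from h import *
o=bot.get_obs(); print(o["tool_pos"],o["contact_force"],sealer(o["tool_pos"][None]))
c=wrist(); i=c["img"]
cv2.imwrite("pics/w6.png",cv2.resize(i[260:340,170:340],(680,320),interpolation=2))
```

```text
[463.10658736  96.14746197  37.81468768] [ 3.12310086 -5.02504278 -0.24368439] [[32.02318867 -0.44739547 37.81468768]]
```

View pics/w6.png

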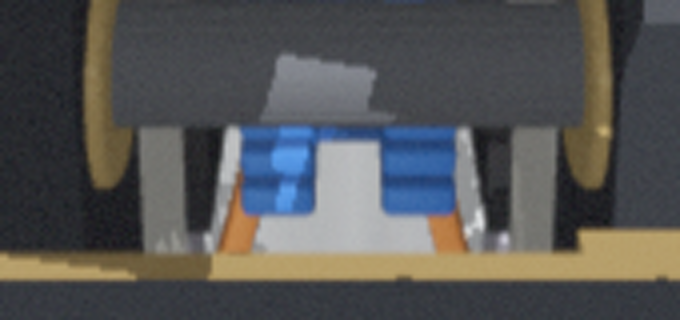

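>>> {"name": "apply_moves", "arguments": {
  "motion": "-0.001 0 0 0;-0.001 0 0 0;0 0 0 0;0 0 0 0;0 0 0 0"
}}

```text
time: 12.12
tool_pos: [463.2, 95.6, 37.7]
tcp_rot: [3.141, -0.002, 1.773]
contact_force: [1.7, 5.4, 0.3]
grip_width: 25.6
finger_force: 30.0
```

The force has reversed, so the catches are holding the strip. I'll release it and rise.

>>> {"name": "apply_moves", "arguments": {
  "motion": "0.001 0 0 0;0 0 0 0"
}}

```text
time: 12.38
tool_pos: [463.2, 95.7, 37.8]
tcp_rot: [3.141, -0.0, 1.773]
contact_force: [4.4, 3.7, 0.9]
grip_width: 25.7
finger_force: 30.0
```

>>> {"name": "apply_moves", "arguments": {
  "motion": "0 0 0 0;0 0 0 0;0 0 0 0;0 0 0 0;0 0 -0.005 0;0 0 -0.02 0;0 0 -0.03 0;0 0 -0.03 0",
  "fingers": 0
}}

```text
time: 13.38
tool_pos: [462.8, 95.3, 123.8]
tcp_rot: [-3.141, 0.0, 1.773]
contact_force: [-0.5, -0.0, 0.4]
grip_width: 45.6
finger_force: 0.0
```

>>> {"name": "apply_moves", "arguments": {
  "motion": "-0.04 0 0 0;-0.04 0 -0.02 0;-0.04 0 -0.03 0;-0.02 0 -0.03 0;0 0 0 0;0 0 0 0",
  "fingers": -1
}}

```text
time: 14.12
tool_pos: [490.4, -41.3, 202.1]
tcp_rot: [-3.14, -0.001, 1.773]
contact_force: [-0.8, -0.1, -0.3]
grip_width: 0.5
finger_force: 0.0
```

Run:
```python
from h import *
o=bot.get_obs(); print(o["tool_pos"],o["contact_force"],sealer(o["tool_pos"][None]))
c=wrist(); i=c["img"]
q=bot.cut_out(c,"clip_strip"); S=sealer(cloud(c,q[0]["pixels"])); S=S[S[:,2]>40]
print(q[0]["p"],len(S),np.percentile(S,[1,50,99],axis=0).round(1))
u=proj(c,np.array([[*(O+A*0),36]])); print(u)
uu,vv=np.clip(u[0].astype(int),[80,60],[432,324])
cv2.imwrite("pics/w7.png",cv2.resize(i[vv-60:vv+60,uu-80:uu+80],(640,480),interpolation=2))
```

```text
[490.40077598 -41.32941801 202.07830911] [-0.82319317 -0.07594551 -0.34759273] [[-108.19028562    0.43715256  202.07830911]]
0.86 1027 [[  1.4 -13.4  41. ]
 [ 19.5  -5.7  50.3]
 [ 38.1  10.8  52. ]]
[[256.05539236  52.51068329]]
```

View pics/w7.png

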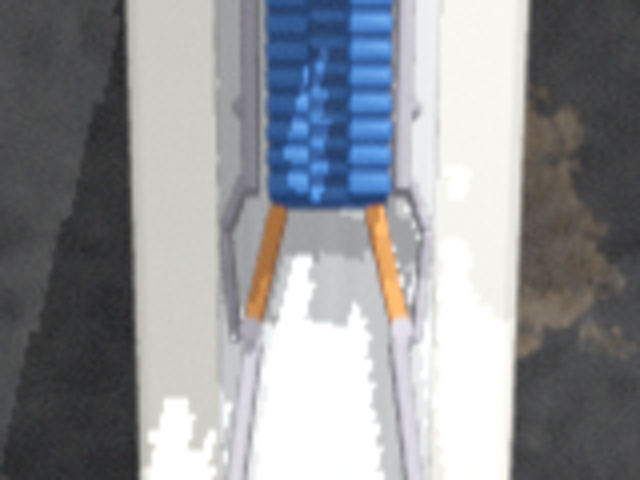

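Both catches are closed behind the strip, with tips at about (283,208) and (375,208) and the strip's end at row 205. Next is the cover, so I'll go over it to its rear side.

>>> {"name": "apply_moves", "arguments": {
  "motion": "0.01 0 -0.04 0;0.05 0 0 0;0.05 0 0 0;0.05 0 0 0;0.05 0 0 0;0.045 0 0 0;0 0 0 0",
  "fingers": -1
}}

```text
time: 15.1
tool_pos: [438.1, 210.9, 241.7]
tcp_rot: [-3.14, -0.0, 1.779]
contact_force: [0.6, -0.8, -0.4]
grip_width: 0.4
finger_force: 0.0
```

>>> {"name": "apply_moves", "arguments": {
  "motion": "0 0 0.03 0;0 0 0.03 0;0 0 0.015 0;0 0 0 0"
}}

```text
time: 15.6
tool_pos: [438.9, 207.2, 166.2]
tcp_rot: [-3.138, 0.001, 1.773]
contact_force: [1.0, 0.6, -0.1]
grip_width: 0.4
finger_force: 0.0
```

Run:
```python
from h import *
o=bot.get_obs(); print(o["tool_pos"],o["contact_force"],sealer(o["tool_pos"][None]),o["joint_positions"])
```

```text
[438.86448596 207.16944291 166.21525943] [ 0.97182211  0.62163331 -0.13180748] [[145.69739237   0.99444574 166.21525943]] [ 2.83204494e-01  3.33200378e-01  1.71895656e+00 -4.13417834e-04
  1.09328863e+00  8.10426430e-02]
```

>>> {"name": "apply_moves", "arguments": {
  "motion": "-0.018 0 0 0;-0.015 0 -0.003 0;-0.016 0 0.0025 0;-0.016 0 0.006 0;-0.0155 0 0.008 0;-0.0135 0 0.0105 0;-0.012 0 0.012 0;0 0 0 0"
}}

```text
time: 16.6
tool_pos: [460.5, 103.3, 130.4]
tcp_rot: [-3.139, -0.0, 1.772]
contact_force: [-0.3, 0.7, -0.3]
grip_width: 0.3
finger_force: 0.0
```

Run:
```python
from h import *
o=bot.get_obs(); print(o["tool_pos"],o["contact_force"],sealer(o["tool_pos"][None]))
c=bot.capture("scene"); q=bot.cut_out(c,"cover"); S=sealer(cloud(c,q[0]["pixels"])); S=S[(abs(S[:,1])<35)]
print(q[0]["p"])
for x in range(-20,140,16):
    s=S[(S[:,0]>=x)&(S[:,0]<x+16)]
    if len(s)>3: print(x,len(s),np.percentile(s[:,2],[5,50,95]).round(1))
```

```text
[460.51080561 103.25532054 130.38292006] [-0.28720781  0.74572585 -0.28664717] [[ 39.5106422    0.66779107 130.38292006]]
0.94
-4 4 [139.2 141.  141.7]
12 36 [ 97.1 126.5 132.4]
28 130 [108.  117.1 124.3]
44 190 [ 99.5 106.6 114.8]
60 188 [ 86.9  94.  100.6]
76 196 [73.2 80.7 87.6]
92 186 [61.5 68.6 74.7]
108 146 [53.7 58.3 62.9]
```

>>> {"name": "apply_moves", "arguments": {
  "motion": "-0.008 0 0.012 0;-0.0075 0 0.0124 0;-0.0045 0 0.0105 0;-0.0035 0 0.011 0;-0.0023 0 0.011 0;0 0 0 0;0 0 -0.02 0;-0.029 0.0006 0 0"
}}

```text
time: 17.7
tool_pos: [473.6, 51.4, 96.2]
tcp_rot: [3.139, 0.0, 1.776]
contact_force: [0.2, -0.8, 0.6]
grip_width: 0.5
finger_force: 0.0
```

>>> {"name": "apply_moves", "arguments": {
  "motion": "0 0 0.008 0;0 0 0.006 0;0 0 0.004 0;0 0 0.004 0;0 0 0.003 0;0 0 0 0"
}}

```text
time: 18.45
tool_pos: [472.7, 50.7, 69.6]
tcp_rot: [-3.141, -0.0, 1.773]
contact_force: [-0.2, 1.3, -0.0]
grip_width: 0.7
finger_force: 0.0
```

Run:
```python
from h import *
o=bot.get_obs(); print(o["tool_pos"],o["contact_force"],sealer(o["tool_pos"][None]))
```

```text
[472.66484953  50.68688347  69.60948576] [-0.19037781  1.28823569 -0.04552962] [[-14.44938895  -0.67691612  69.60948576]]
```

>>> {"name": "apply_moves", "arguments": {
  "motion": "0 0 0.002 0;0 0 0.002 0;0 0 0.002 0;0 0 0 0"
}}

```text
time: 18.95
tool_pos: [472.7, 50.6, 63.6]
tcp_rot: [-3.141, 0.0, 1.773]
contact_force: [0.0, -0.2, 0.2]
grip_width: 0.3
finger_force: 0.0
```

>>> {"name": "apply_moves", "arguments": {
  "motion": "0 0 0.002 0;0 0 0.002 0;0 0 0.002 0;0 0 0 0;0 0 0 0"
}}

```text
time: 19.58
tool_pos: [472.8, 50.6, 57.8]
tcp_rot: [-3.142, 0.0, 1.773]
contact_force: [0.4, 0.0, 0.2]
grip_width: 0.6
finger_force: 0.0
```

>>> {"name": "apply_moves", "arguments": {
  "motion": "0 0 0.001 0;0 0 0.001 0;0 0 0.001 0;0 0 0 0"
}}

```text
time: 20.08
tool_pos: [473.2, 50.6, 56.7]
tcp_rot: [3.14, 0.001, 1.773]
contact_force: [-4.7, 0.9, 19.5]
grip_width: 0.5
finger_force: 10.0
```

>>> {"name": "apply_moves", "arguments": {
  "motion": "0 0 -0.01 0;0 0 -0.04 0;0 0 -0.05 0;-0.05 0 -0.03 0;-0.05 0 0 0;-0.02 0 0 0;0 0 0 0;0 0 0 0"
}}

```text
time: 21.08
tool_pos: [496.4, -65.9, 184.4]
tcp_rot: [-3.141, -0.001, 1.774]
contact_force: [0.3, 0.6, 0.1]
grip_width: 0.2
finger_force: 0.0
```

Run:
```python
from h import *
for n in("scene","top","wrist"):
    c=wrist() if n=="wrist" else bot.capture(n)
    S=sealer(cloud(c)); S=S[(abs(S[:,1])<10)&(S[:,2]<150)&(S[:,2]>40)]
    print(n)
    for x in range(-30,125,15):
        s=S[(S[:,0]>=x)&(S[:,0]<x+15)]
        if len(s)>3: print(x,len(s),np.percentile(s[:,2],[5,50,95]).round(1))
    q=bot.cut_out(c,"clip_strip")
    print([(round(a["p"],2),a["point"]) for a in q[:2]])
    if n=="wrist": cv2.imwrite("pics/w8.png",cv2.resize(c["img"],(512,384)))
```

```text
scene
-30 21 [54.6 55.8 57.5]
-15 33 [53.5 55.5 57.6]
0 34 [53.2 54.6 56.4]
15 35 [53.1 55.  56.4]
30 34 [52.8 55.  56.2]
45 36 [53.5 54.7 56. ]
60 40 [53.4 54.6 56.2]
75 36 [53.3 54.9 56.6]
90 42 [52.6 54.9 56.2]
105 41 [50.2 55.  58.6]
120 58 [48.8 51.4 57.2]
[(0.72, [248.1, 171.2])]
top
-30 28 [53.1 56.5 58.3]
-15 56 [52.7 55.8 57.9]
0 56 [51.6 54.9 58.1]
15 56 [51.6 54.9 57.5]
30 55 [52.2 54.3 57.8]
45 56 [52.  55.2 57.9]
60 55 [52.4 55.3 58.1]
75 56 [52.6 54.9 57. ]
90 56 [52.1 54.6 58.2]
105 57 [52.6 56.5 59.2]
120 51 [47.3 51.5 57.5]
[(0.34, [261.4, 115.3])]
wrist
-30 309 [55.5 57.2 58.5]
-15 546 [55.5 57.  58.4]
0 290 [54.8 55.9 57.2]
[]
```

View pics/w8.png

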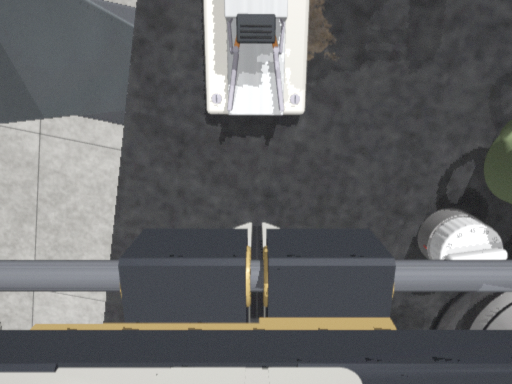

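The cover is flat: its outer face reads about 55 mm along the whole length, and the tab sits at about (256,28) with nothing in contact.

```bash
python3 -c "
from plant import bot
print(bot.close_job())"
```

```text
the job is handed in; nothing more can be done
None
```

The strip is loaded groove up behind both closed catches, the cover rail is pressed down and reads flat along its length in all three cameras, and the job was handed in at about 21 s of the 56 s; no verdict came back.

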